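Lock the meat press and start its press bolt

TASK

Close the meat press on the worktop: first turn its closing ring clockwise (seen from above) by the upright fin until the fin stands in line with the raised mark on the lid. Then start the press bolt in the lid's boss: turn its knob backward (counter-clockwise) with a light push down until you feel it drop into the thread, and from there screw it forward (clockwise) one full turn, following it down. Finish still gripping the knob so the bolt stays held where it is, and leave the mug, salt shaker and tin where they stand.

Things in the scene. Friction and masses are not known exactly. Their poses are not given: they have to be found in the camera images.
- press_pot: round steel pot, 140 mm across and 65 mm high, with a flat lid, fixed to the worktop by a black suction foot; small loop handles on its two sides at z = 42 mm reach 96 mm from the axis. Origin: on its axis, at the worktop; z up. Lid top at z = 73 mm; in the lid's middle stands a round boss, 44 mm across, top at z = 98 mm
- lock_ring (a joint): flat steel closing ring round the lid (outer radius 80 mm, top at z = 74 mm), turning about the pot's axis. Grows clockwise seen from above; starts between 0 and 0.35 rad; 0.90 rad is locked (fin in line with the lid's mark), a stop lies 0.05 rad beyond. It stays where it is left; needs about 0.12 N m (some 2 N at the fin)
- ring_fin (a point): top centre of the ring's upright fin, 78 mm from the pot's axis and 104 mm above the worktop. The fin is a radial plate: 10 mm thick along the ring, 24 mm long radially, standing 30 mm above the ring; its lower end is on the ring's ear at z = 74 mm
- lock_mark (a point): top of the locked mark: a low raised bar, 22 mm long and 5 mm wide, lying radially on the lid 43 mm from the axis. The fin is locked when it stands radially outside this bar
- press_bolt: the press bolt, upright on the pot's axis: black ribbed round knob, 36 mm across, 31 mm high, on a 16 mm shaft. Origin: centre of the knob's underside, 122 mm above the worktop at the start; it moves only up and down and does not show the turn. The bolt weighs 0.2 kg and cannot be lifted out
- boss_top (a point): centre of the boss's top, z = 98 mm. At the start the bolt's thread rests on a flat face inside. Turned backward it comes over the thread's entrance and falls 6.5 to 7 mm by its weight or a push of 5 N; a gripper holding the knob must itself go down with it. Forward from there it screws down 6.8 mm a turn, with about 1 mm of axial play
- bolt_turn (a joint): turn of the press bolt in rad, growing forward (clockwise from above); starts between -0.6 and 0.4. The thread's entrance lies 0.4 to 1.6 rad backward of the start; a stop lies 0.2 to 0.5 rad past the place where it first drops. It turns with about 0.05 N m and stays where it is left. A small raised bar on the knob's top shows its turn
- mug_tea: bystander: patterned mug, 92 mm across, 93 mm high, origin under its middle
- salt_shaker: bystander: small grey shaker, 44 mm across, 90 mm high, origin under its middle
- tin_small: bystander: low round food tin, 75 mm across, 58 mm high, origin under its middle

How it is judged (in metres and radians):
On the way, in this order (a step that is already met when the one before it is completed fails the run):
1. the closing ring is at its locked mark, the bolt not yet dropped (value of joint lock_ring above 0.79 rad and z of press_bolt in the frame of press_pot above 0.12 m), for 0.2 s.
2. the bolt, turned backward, has dropped into the thread's entrance (value of joint bolt_turn below -0.75 rad and z of press_bolt in the frame of press_pot below 0.1175 m), for 0.1 s.
At the end, for the whole second after the job is handed in: the ring stands within 0.11 rad of its locked mark, or at the stop just past it; the bolt is one turn (about 0.15 turn more or less) forward of where it dropped, with the knob's underside 105 to 111.5 mm above the worktop; the fingers still grip the knob (over 2 N) and it is at rest (value of joint lock_ring above 0.79 rad and value of joint bolt_turn between 3.85 and 6.1 rad and z of press_bolt in the frame of press_pot between 0.105 and 0.1115 m and contact force between the fingers and press_bolt above 2 N and linear speed of press_bolt below 0.01 m/s and not (velocity of joint bolt_turn above 0.1 rad/s) and velocity of joint bolt_turn above -0.1 rad/s); the arm keeps its last pose, push and grip.
It fails at once if the mug was moved by more than 2 cm (distance of mug_tea from where it was at the start of the episode above 0.02 m).
It fails at once if the salt shaker was moved by more than 2 cm (distance of salt_shaker from where it was at the start of the episode above 0.02 m).
It fails at once if the tin was moved by more than 2 cm (distance of tin_small from where it was at the start of the episode above 0.02 m).
It also fails if it takes over 72 s, if anything falls off the work surface, if the arm or the gripper's body presses on something with over 40 N, if the wrist force passes 120 N, or if a joint passes its speed limit or range.

ROBOT

A 6-joint arm with a two-finger parallel gripper is mounted at the origin on a cart in front of the work surface, level with it; the furniture and walls round the work are solid. World frame = base frame: x ahead of the robot, y to its left, z up, the work surface at z = 0. Lengths are in m, angles in degrees, forces in N, time in s.
With the tool pointing down it reaches from about 0.375 to 0.9 m from the base axis. Payload 3.1 kg.
Tool frame: the origin (TCP) lies between the finger pads; the fingertips stand 11 mm ahead of it and the grasp point (between the pads) lies 8 mm behind it; z points along the fingers, y is the line along which they close (so a half turn about z gives the same grasp; the last joint's range is limited). The gripper opens to 87 mm and grips with 3 to 60 N. Pads are 19 mm wide; open, the fingers measure 117 mm over their backs; the gripper's body (75 mm by 190 mm) begins 51 mm behind the grasp point.
Start: joints at [-79.67, 30.224, 82.088, -0, 67.689, -10.227], TCP at [0.219, -0.585, 0.234] pointing down, gripper open.
Joint ranges: [-176.69, 176.69], [-43.24, 126.21], [12.49, 139.97], [-82, 262], [0, 151.66], [-163.58, 163.58]. Speed limits (degrees/s): [159.86, 159.86, 180, 180, 180, 180].

INTERFACE

Orientations are given as a 3x3 rotation matrix whose columns are the frame's x, y, z axes.
In Python, from rig import bot, viewer, workorder, nets gives the robot as it stands. The module is installed in compiled form; this text tells all that it offers.
- The arm moves only by the tool move_arm, never from a script. Its argument "increments" is a list of rows, each a list of 7 numbers: the shift along the tool's x, y, z normalised to -1 to 1, where 1 is 0.3 m, then the turn, a rotation vector about the tool's x, y, z normalised to -1 to 1, where 1 is pi rad, then the opening, from 0 (shut) to 1 (fully open). In form: [[tx, ty, tz, wx, wy, wz, grip], ...]. A call has 1 to 10 rows; each row is the pose to reach, as a shift and turn from the pose commanded when the call began, along the tool's axes at that moment, turning the shorter way round; what a row does not reach only later rows make up. A row lasts 1/12 s, in which the tool goes at most 41.7 mm and 7.16 degrees, less where a joint would pass 70% of its speed; a pose out of reach is approached as far as the arm can. A call with a number of a shift or a turn outside -1 to 1 is refused whole. A call with a gripper value outside its range is refused whole. The fingers move at their own pace and stop on an object; the grip force is fixed at half the most. Time passes only in rows, so rows that repeat a pose let the fingers close. It gives the time, the measured TCP pose, the force, the opening and the grip force at its end, in the units of the state.
- bot.read_state(): the state, without advancing time (a new reading comes with each control period).
- viewer.capture(name): name is "scene" or "top" or "wrist"; returns a dict with "image" (384x512x3 uint8, blue, green, red), "K" (3x3 intrinsics, pixels), "eye" and "orientation" of the camera in the world. Camera axes: x right, y up, looking along -z (the intrinsics and any distortion apply to the point x, -y, -z); pixel columns grow to the right and rows downward; lengths in m; the calibration is good to about 2 mm. A picture is of the moment at which its call begins. There is no depth.
- workorder.hand_in(): hands the job in; it is judged then, once.
Trained networks look in the newest picture that a camera, given by its name, has taken for a name from the list of things; names that differ only in an ending like _2 or _b are one class to them, and where a whole thing is asked for, a point or a joint stands for the part that bears it (a point fixed in the world has none). Each returns a list of dicts, best first, with "conf" (0 to 1); they miss things now and then, are a little off and sometimes report something else, mostly with a low value. They report only what shows in the picture. A call takes as long as a camera call.
- nets.find_in(camera, thing): "location" ([column, row] in pixels, amid what is visible of it).
The state is a dict: "time_s": time; "joint_positions": joint angles; "qvel": joint speeds; "tau": joint torques, N m; "position": TCP position; "tcp_rot": TCP orientation; "force": force on the tool from outside, world axes, zero at the start; "moment": the same for the moment, N m; "opening": opening from 0.0 (shut) to 1.0 (fully open); "grasp_force": force on a finger pad.
Only numpy, scipy, OpenCV 4.12 (cv2) and the standard library are available. Lean on these libraries where they do the work, as an engineer would, in place of code of your own. Each camera call takes 0.05 s, during which the arm holds its last target. There are 200 camera calls.

## Working session

There is one attempt and no reset: what is moved stays moved. The work goes in short steps, Python scripts to look and compute and a tool call to move; the robot and the scene stay as the last step left them, time stands still between calls to the robot, and variables do not carry over. Pictures are saved under pics/ and viewed, at most 10 in all, crops included, and the job is handed in when it is done.

Besides the shell and the picture viewer there is one more tool, called after ">>>" as a command line: name --pt "numbers of a row" for each row, then --argument value for the rest. move_arm: Moves the arm, as the interface text tells. Its arguments: {"type":"object","properties":{"increments":{"type":"array"}},"required":["increments"]}

```bash
mkdir -p pics; cat > h.py <<'E'
import numpy as np, cv2
from rig import bot, viewer, workorder, nets
def ray(c,uv):
    d=np.linalg.inv(c["K"])@np.array([uv[0],uv[1],1.]); d=np.array([d[0],-d[1],-d[2]])
    return np.array(c["eye"]),np.array(c["orientation"])@d
def atz(c,uv,z):
    e,d=ray(c,uv); return e+d*(z-e[2])/d[2]
def proj(c,p):
    q=np.array(c["orientation"]).T@(np.array(p)-c["eye"]); q=np.array([q[0],-q[1],-q[2]]); q=c["K"]@q; return q[:2]/q[2]
E
python3 - <<'E'
from h import *
Z=dict(press_pot=.05,ring_fin=.104,lock_mark=.075,press_bolt=.14,boss_top=.098,mug_tea=.05,salt_shaker=.05,tin_small=.04)
ims=[]
for n in["scene","top"]:
    c=viewer.capture(n); ims.append(c["image"]); print(n,np.round(c["eye"],3),c["K"][0][0])
    for t,z in Z.items():
        for r in nets.find_in(n,t)[:2]: print(t,np.round(r["conf"],2),np.round(r["location"],1),np.round(atz(c,r["location"],z),3))
cv2.imwrite("pics/a.png",cv2.resize(ims[0],None,fx=1.5,fy=1.5)); cv2.imwrite("pics/b.png",cv2.resize(ims[1],None,fx=1.5,fy=1.5))
s=bot.read_state();print(s["time_s"],s["position"],s["tcp_rot"],s["opening"],s["force"])
E
```

```text
scene [0.004 0.691 0.967] 425.6827879642684
press_pot 0.7 [274.7 211. ] [0.509 0.085 0.05 ]
ring_fin 0.86 [284.3 220.4] [0.44  0.127 0.104]
lock_mark 0.86 [274.7 208.8] [0.501 0.096 0.075]
press_bolt 0.47 [274.9 191.3] [0.506 0.093 0.14 ]
boss_top 0.71 [276.8 208.2] [0.485 0.105 0.098]
mug_tea 0.59 [238.5 272.8] [0.436 0.299 0.05 ]
salt_shaker 0.83 [287.6 145.5] [ 0.671 -0.154  0.05 ]
salt_shaker 0.2 [282.8 220.5] [0.47  0.095 0.05 ]
tin_small 0.97 [344.  178.7] [ 0.451 -0.169  0.04 ]
top [0.461 0.061 1.003] 360.6139924729828
press_pot 0.86 [249.3 225.9] [0.514 0.078 0.05 ]
ring_fin 0.72 [256.5 245.2] [0.463 0.059 0.104]
lock_mark 0.7 [246.1 223.4] [0.519 0.085 0.075]
lock_mark 0.55 [255.1 245.1] [0.463 0.062 0.075]
press_bolt 0.44 [248.7 226. ] [0.509 0.077 0.14 ]
boss_top 0.78 [246.5 225.9] [0.511 0.084 0.098]
mug_tea 0.76 [159.3 262.2] [0.421 0.311 0.05 ]
salt_shaker 0.82 [338.  166.8] [ 0.672 -0.163  0.05 ]
tin_small 0.95 [348.4 243.8] [ 0.465 -0.185  0.04 ]
0.9 [ 0.21947023 -0.58518433  0.23355483] [[ 9.36323123e-01  3.51139587e-01  9.33421155e-06]
 [ 3.51139587e-01 -9.36323123e-01 -1.63255722e-05]
 [ 3.00728343e-06  1.85636219e-05 -1.00000000e+00]] 0.9997748238779572 [0.11989378 0.71251091 0.9776613 ]
```

```bash
python3 - <<'E'
import cv2,numpy as np
a=cv2.imread("pics/a.png");b=cv2.imread("pics/b.png")
# original px crops, enlarged
A=cv2.resize(a,(512,384))[140:300,190:350]; 
B=cv2.resize(b,(512,384))[165:285,190:310]
from h import *
E
python3 - <<'E'
from h import *
c=viewer.capture("scene");d=viewer.capture("top")
A=cv2.resize(c["image"][155:275,205:325],(400,400),interpolation=cv2.INTER_CUBIC)
B=cv2.resize(d["image"][180:280,200:300],(400,400),interpolation=cv2.INTER_CUBIC)
cv2.imwrite("pics/c.png",np.hstack([A,B]))
E
```

```text
(no output)
```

View pics/c.png

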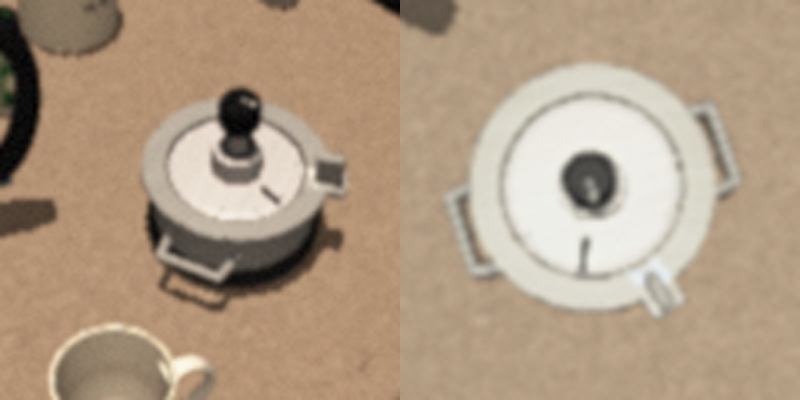

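View pics/b.png

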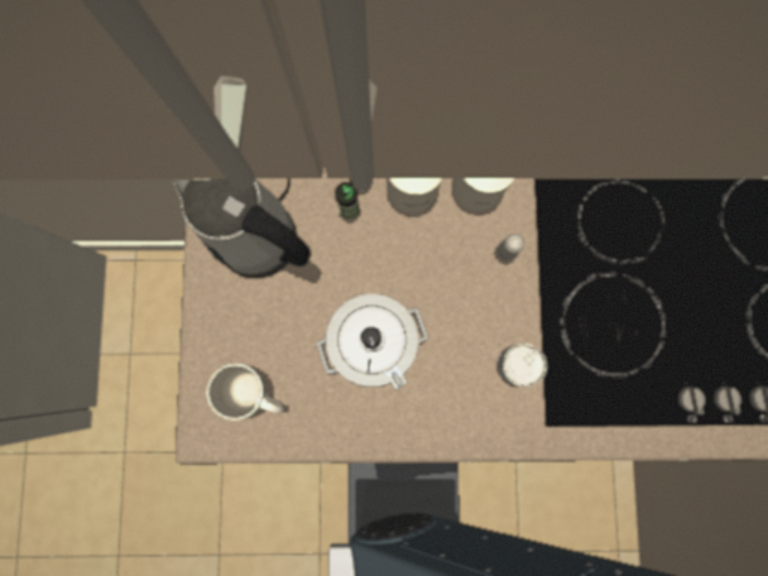

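The top view shows the pot centred at about (248,227) px, the mark at (246,244) and the fin at (265,252), roughly 0.5 rad short of the mark. The mug, tin and shaker are well clear, and the kettle is at the upper left.

```bash
python3 - <<'E'
from h import *
d=viewer.capture("top")
C=atz(d,(248,226.8),.074);M=atz(d,(246,244.2),.075);F=atz(d,(264.5,252),.104)
print(C,M,F)
for p in(M,F): v=p-C;print(np.hypot(*v[:2]),np.degrees(np.arctan2(v[1],v[0])))
s=viewer.capture("scene")
C2=atz(s,(205+236/400*120,155+172/400*120),.074);print("scene C",C2, "knobtop",atz(s,(205+240/400*120,155+100/400*120),.153))
M2=atz(s,(205+269/400*120,155+194/400*120),.075);F2=atz(s,(205+330/400*120,155+160/400*120),.104)
for p in(M2,F2): v=p-C2;print(p,np.hypot(*v[:2]),np.degrees(np.arctan2(v[1],v[0])))
k=atz(d,(200,168),.2);print("kettle handle",k)
E
```

```text
[0.51012631 0.0805024  0.074     ] [0.46582167 0.08565806 0.075     ] [0.44633482 0.03932515 0.104     ]
0.04460361814180913 173.36243933045472
0.07592707145175195 -147.15785926679686
scene C [0.50467658 0.08691176 0.074     ] knobtop [0.50973788 0.08166067 0.153     ]
[0.46852295 0.08621498 0.075     ] 0.036160349533822585 -178.89588999881738
[0.44212939 0.04362998 0.104     ] 0.07606224321892903 -145.31730566087845
kettle handle [0.63714187 0.18646345 0.2       ]
```

>>> move_arm --pt "0.75 -0.83 -0.05 0 0 0 1" --pt "0.75 -0.83 -0.05 0 0 0 1" --pt "0.75 -0.83 -0.05 0 0 0 1" --pt "0.75 -0.83 -0.05 0 0 0 1" --pt "0.75 -0.83 -0.05 0 0 0 1" --pt "0.75 -0.83 -0.05 0 0 0 1" --pt "0.75 -0.83 -0.05 0 0 0 1" --pt "0.75 -0.83 -0.05 0 0 0 1" --pt "0.75 -0.83 -0.05 0 0 0 1" --pt "0.75 -0.83 -0.05 0 0 0 1"

```text
time_s: 1.93
position: [0.3433, -0.2708, 0.2489]
tcp_rot: [[0.935, 0.355, 0.0], [0.355, -0.935, -0.0], [0.0, 0.0, -1.0]]
force: [0.3, -0.2, 0.4]
opening: 1.002
grasp_force: 0.0
```

>>> move_arm --pt "0.6 -0.83 0 0 0 -0.07 1" --pt "0.6 -0.83 0 0 0 -0.07 1" --pt "0.6 -0.83 0 0 0 -0.07 1" --pt "0.6 -0.83 0 0 0 -0.07 1" --pt "0.6 -0.83 0 0 0 -0.07 1" --pt "0.6 -0.83 0 0 0 -0.07 1" --pt "0.6 -0.83 0 0 0 -0.07 1" --pt "0.6 -0.83 0 0 0 -0.07 1" --pt "0.6 -0.83 0 0 0 -0.07 1" --pt "0.6 -0.83 0 0 0 -0.07 1"

```text
time_s: 2.77
position: [0.4248, 0.0227, 0.2486]
tcp_rot: [[0.836, 0.548, 0.001], [0.548, -0.836, -0.001], [0.0, 0.001, -1.0]]
force: [0.7, 0.1, -0.8]
opening: 0.998
grasp_force: 0.0
```

```bash
cat >> h.py <<'E'
def st():
    s=bot.read_state();R=np.array(s["tcp_rot"])
    print("t%.2f"%s["time_s"],"pos",np.round(s["position"],4),"xang %.1f"%np.degrees(np.arctan2(R[1,0],R[0,0])),"tilt",np.round(R[:2,2],3),"j6 %.1f"%s["joint_positions"][5],"F",np.round(s["force"],1),"Mz %.2f"%s["moment"][2],"op %.3f"%s["opening"],"gf %.1f"%s["grasp_force"])
    return s,R
def go(p,ang=None):
    s,R=st(); d=R.T@(np.array(p)-s["position"])/.3
    w=0
    if ang is not None:
        a=np.arctan2(R[1,0],R[0,0]); w=-((np.radians(ang)-a+np.pi)%(2*np.pi)-np.pi)/np.pi
    print("shift",np.round(d,3),"wz %.3f"%w)
E
python3 - <<'E'
from h import *
st()
c=viewer.capture("wrist");cv2.imwrite("pics/w1.png",c["image"])
for t,z in dict(ring_fin=.104,lock_mark=.075,press_bolt=.14,boss_top=.098).items():
    for r in nets.find_in("wrist",t)[:2]: print(t,np.round(r["conf"],2),np.round(r["location"],1),np.round(atz(c,r["location"],z),4))
E
```

```text
t2.77 pos [0.4248 0.0227 0.2486] xang 33.2 tilt [ 0.001 -0.001] j6 44.8 F [ 0.7  0.1 -0.8] Mz -0.02 op 0.998 gf 0.0
ring_fin 0.68 [247.7  24.6] [0.5499 0.1125 0.104 ]
lock_mark 0.97 [252.1  74.7] [0.5162 0.0858 0.075 ]
press_bolt 0.83 [252.2  73.7] [0.5114 0.0815 0.14  ]
boss_top 0.71 [253.1  77.8] [0.5123 0.0816 0.098 ]
boss_top 0.37 [253.5  74.5] [0.5152 0.083  0.098 ]
```

View pics/w1.png

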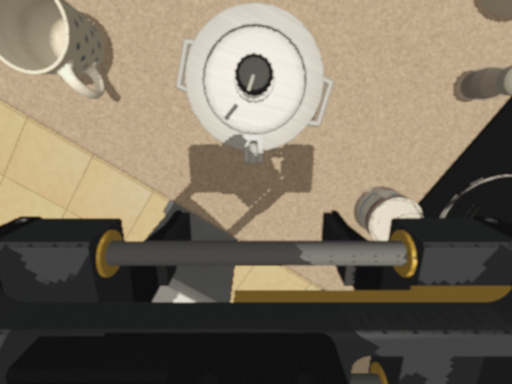

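The wrist view shows the knob at (254,74), the mark bar running (228,117)–(237,104), and the fin around (253,148).

```bash
python3 - <<'E'
from h import *
s,R=st();print(np.round(s["joint_positions"],1))
c=viewer.capture("wrist")
cv2.imwrite("pics/w2.png",cv2.resize(c["image"][0:190,170:345],None,fx=3.1,fy=3.1,interpolation=cv2.INTER_CUBIC))
C=np.array([.511,.0815])
for uv,z in(((254,146),.104),((232.5,110.5),.075),((256,77),.073)):
    p=atz(c,uv,z);v=p[:2]-C;print(p,np.hypot(*v),np.degrees(np.arctan2(v[1],v[0])))
print("bolt top px for C",proj(c,[*C,.153]),proj(c,[*C,.098]))
E
```

```text
t3.02 pos [0.4239 0.0218 0.2485] xang 33.0 tilt [-0. -0.] j6 44.8 F [-0.2  0.1  0.2] Mz -0.03 op 1.000 gf 0.0
[-12.2  13.4 108.3  -0.   58.3  44.8]
[0.45222487 0.04090884 0.104     ] 0.07142939734826491 -145.37034572179164
[0.46996589 0.08275625 0.075     ] 0.0410533399999633 178.2464458809346
[0.5159945 0.0797649 0.073    ] 0.005287309368328344 -19.157286456743368
bolt top px for C [251.12064754  70.71355024] [252.04457529  77.66104997]
```

View pics/w2.png

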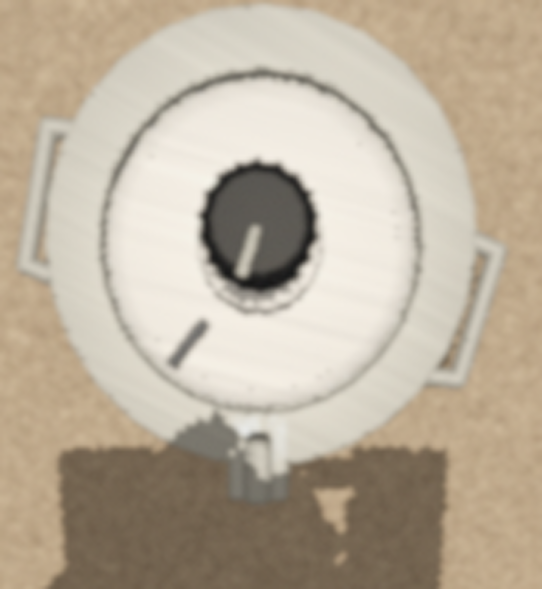

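```bash
python3 - <<'E'
from h import *
c=viewer.capture("wrist")
C=atz(c,(253.5,71),.153)[:2];L=atz(c,(254.2,77.4),.073)[:2];print(C,L)
F=atz(c,(253.4,147),.104)[:2];M=atz(c,(231,111),.075)[:2]
for C in(C,(C+L)/2):
  for p in(F,M):v=p-C;print(np.hypot(*v),np.degrees(np.arctan2(v[1],v[0])))
a=np.radians(-146);p=C+.078*np.array([np.cos(a),np.sin(a)]);print(p)
go([*p,.13],34); go([*p,.094],34)
E
```

```text
[0.51186389 0.07987942] [0.5144539  0.08148278]
0.07228975030289245 -147.5294038502364
0.043614407701633884 174.37930028236158
0.07381269996252761 -147.54407088448082
0.04483420380430912 175.56105139202933
[0.44849397 0.03706405]
t3.12 pos [0.4238 0.0222 0.2486] xang 33.0 tilt [-0. -0.] j6 44.8 F [0.2 0.6 0.5] Mz 0.00 op 1.000 gf 0.0
shift [0.096 0.003 0.395] wz -0.005
t3.12 pos [0.4238 0.0222 0.2486] xang 33.0 tilt [-0. -0.] j6 44.8 F [0.2 0.6 0.5] Mz 0.00 op 1.000 gf 0.0
shift [0.096 0.003 0.515] wz -0.005
```

>>> move_arm --pt "0.09 0.005 0.3 0 0 0 0.5" --pt "0.09 0.005 0.3 0 0 0 0.5" --pt "0.09 0.005 0.36 0 0 0 0.5" --pt "0.09 0.005 0.42 0 0 0 0.5" --pt "0.09 0.005 0.47 0 0 0 0.5" --pt "0.09 0.005 0.51 0 0 0 0.4" --pt "0.09 0.005 0.51 0 0 0 0.2" --pt "0.09 0.005 0.51 0 0 0 0.2" --pt "0.09 0.005 0.51 0 0 0 0.2" --pt "0.09 0.005 0.51 0 0 0 0.2"

```text
time_s: 3.95
position: [0.448, 0.0365, 0.0965]
tcp_rot: [[0.837, 0.547, 0.002], [0.547, -0.837, -0.0], [0.002, 0.001, -1.0]]
force: [-0.4, 0.1, 0.4]
opening: 0.325
grasp_force: 0.0
```

```bash
python3 - <<'E'
from h import *
st()
c=viewer.capture("scene");B=c["image"]
c2=viewer.capture("wrist")
cv2.imwrite("pics/d.png",np.hstack([cv2.resize(B[155:275,225:345],(390,390),interpolation=cv2.INTER_CUBIC),cv2.resize(c2["image"][:,100:484],(390,390))]))
E
```

```text
t3.95 pos [0.448  0.0365 0.0965] xang 33.1 tilt [ 0.002 -0.   ] j6 47.2 F [-0.4  0.1  0.4] Mz 0.02 op 0.325 gf 0.0
```

View pics/d.png

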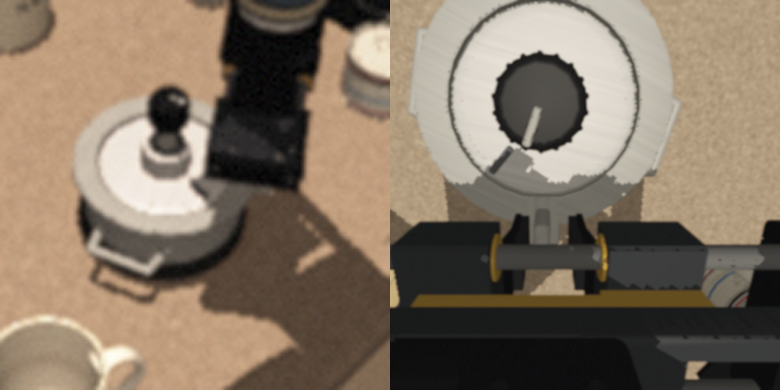

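The fin is centred between the fingers, so I'll push it along its arc.

>>> move_arm --pt "0 0 0 0 0 0 0.2" --pt "0.001 -0.018 0 0 0 0.022 0.2" --pt "0.0025 -0.036 0 0 0 0.044 0.2" --pt "0.006 -0.054 0 0 0 0.067 0.2" --pt "0.01 -0.071 0 0 0 0.089 0.2" --pt "0.016 -0.089 0 0 0 0.111 0.2" --pt "0.022 -0.105 0 0 0 0.133 0.2" --pt "0.03 -0.122 0 0 0 0.156 0.2" --pt "0.039 -0.137 0 0 0 0.178 0.2" --pt "0.039 -0.137 0 0 0 0.178 0.2"

```text
time_s: 4.88
position: [0.4344, 0.0782, 0.096]
tcp_rot: [[1.0, 0.019, 0.0], [0.019, -1.0, -0.0], [0.0, 0.0, -1.0]]
force: [-0.5, -0.2, -0.4]
opening: 0.197
grasp_force: 0.0
```

```bash
python3 - <<'E'
from h import *
s,R=st();v=np.array(s["position"])[:2]-[.512,.0805];print(np.hypot(*v),np.degrees(np.arctan2(v[1],v[0])))
E
```

```text
t4.88 pos [0.4344 0.0782 0.096 ] xang 1.1 tilt [ 0. -0.] j6 84.5 F [-0.5 -0.2 -0.4] Mz 0.01 op 0.197 gf 0.0
0.07762447136542255 -178.27670466013288
```

>>> move_arm --pt "0.0006 -0.009 0 0 0 0.011 0.2" --pt "0.001 -0.018 0 0 0 0.022 0.2" --pt "0.0015 -0.027 0 0 0 0.033 0.2" --pt "0.0025 -0.036 0 0 0 0.044 0.2"

```text
time_s: 5.22
position: [0.4349, 0.0882, 0.0959]
tcp_rot: [[0.993, -0.118, -0.0], [-0.118, -0.993, -0.0], [-0.0, 0.0, -1.0]]
force: [-0.9, -2.4, 0.9]
opening: 0.204
grasp_force: 0.8
```

```bash
python3 - <<'E'
from h import *
s,R=st();v=np.array(s["position"])[:2]-[.512,.0805];print(np.hypot(*v),np.degrees(np.arctan2(v[1],v[0])))
c2=viewer.capture("wrist")
cv2.imwrite("pics/e.png",c2["image"][:,:])
E
```

```text
t5.22 pos [0.4349 0.0882 0.0959] xang -6.8 tilt [-0. -0.] j6 93.8 F [-0.9 -2.4  0.9] Mz -0.00 op 0.204 gf 0.8
0.07746260748340024 174.3141379338365
```

View pics/e.png

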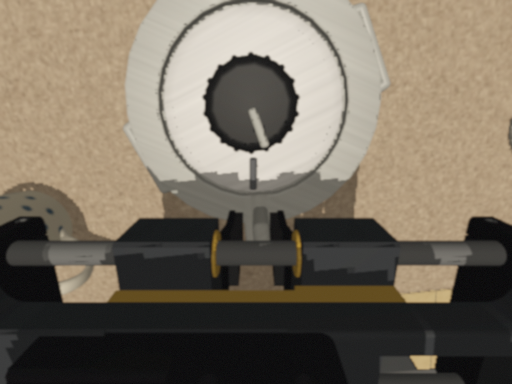

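The mark is at column 253 and the fin at about 261 (row 225), so the fin is roughly 4° short.

>>> move_arm --pt "0.0006 -0.009 0 0 0 0.011 0.2" --pt "0.001 -0.018 0 0 0 0.022 0.2" --pt "0.001 -0.02 0 0 0 0.024 0.2" --pt "0.001 -0.02 0 0 0 0.024 0.2"

```text
time_s: 5.6
position: [0.436, 0.0943, 0.0957]
tcp_rot: [[0.982, -0.191, -0.0], [-0.191, -0.982, -0.0], [-0.0, 0.0, -1.0]]
force: [-0.4, -1.0, 0.5]
opening: 0.197
grasp_force: 0.4
```

```bash
python3 - <<'E'
from h import *
s,R=st();v=np.array(s["position"])[:2]-[.512,.0805];print(np.hypot(*v),np.degrees(np.arctan2(v[1],v[0])))
c=viewer.capture("wrist")
cv2.imwrite("pics/f.png",cv2.resize(c["image"][30:250,140:380],None,fx=2,fy=2))
C=atz(c,(252,100),.153)
E
```

```text
t5.60 pos [0.436  0.0943 0.0957] xang -11.0 tilt [-0. -0.] j6 98.8 F [-0.4 -1.   0.5] Mz -0.00 op 0.197 gf 0.4
0.07724763188700023 169.7149065764688
```

View pics/f.png

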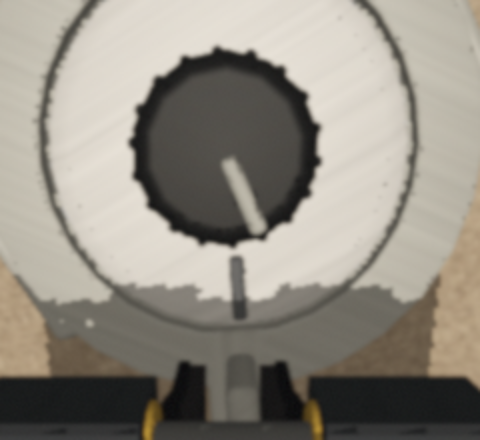

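The mark line extended to the fin's row gives about column 243, and the fin is at about 241, so it's in line. Next: open, rise, and go above the knob.

>>> move_arm --pt "0 0 0 0 0 0 0.5" --pt "0 0 0 0 0 0 0.5" --pt "0 0 -0.14 0 0 0 0.5" --pt "0 0 -0.28 0 0 0 0.8" --pt "0 0 -0.4 0 0 0 1" --pt "0.1 0 -0.4 0 0 -0.03 1" --pt "0.2 0 -0.4 0 0 -0.07 1" --pt "0.258 -0.003 -0.4 0 0 -0.1 1" --pt "0.258 -0.003 -0.4 0 0 -0.14 1" --pt "0.258 -0.003 -0.4 0 0 -0.17 1"

```text
time_s: 6.48
position: [0.5138, 0.08, 0.2156]
tcp_rot: [[0.941, 0.339, 0.002], [0.339, -0.941, 0.0], [0.002, 0.0, -1.0]]
force: [-0.7, -0.0, -0.4]
opening: 0.872
grasp_force: 0.0
```

>>> move_arm --pt "0 0 0 0 0 -0.37 1" --pt "0 0 0 0 0 -0.37 1" --pt "0 0 0 0 0 -0.37 1" --pt "0 0 0 0 0 -0.37 1" --pt "0 0 0 0 0 -0.37 1" --pt "0 0 0 0 0 -0.37 1" --pt "0 0 0 0 0 -0.37 1" --pt "0 0 0 0 0 -0.37 1" --pt "0 0 0 0 0 -0.37 1" --pt "0 0 0 0 0 -0.37 1"

```text
time_s: 7.32
position: [0.5122, 0.0803, 0.2155]
tcp_rot: [[0.063, 0.998, 0.0], [0.998, -0.063, 0.0], [0.0, 0.0, -1.0]]
force: [-0.4, 0.0, 0.6]
opening: 1.001
grasp_force: 0.0
```

```bash
python3 - <<'E'
from h import *
s,R=st()
c=viewer.capture("wrist")
for n in("press_bolt","ring_fin"):
  for r in nets.find_in("wrist",n)[:2]:print(n,r)
# knob-top dark blob
g=cv2.cvtColor(c["image"],cv2.COLOR_BGR2GRAY)
n,l,S,ce=cv2.connectedComponentsWithStats(((g<90)).astype(np.uint8))
for i in range(1,n):
    if 300<S[i,4]<20000: print(S[i],ce[i],atz(c,ce[i],.15))
cv2.imwrite("pics/g.png",c["image"])
go([.512,.0805,.131])
E
```

```text
t7.32 pos [0.5122 0.0803 0.2155] xang 86.4 tilt [0. 0.] j6 0.2 F [-0.4  0.   0.6] Mz -0.01 op 1.001 gf 0.0
press_bolt {'location': [254.7, 194.4], 'conf': 0.67}
ring_fin {'location': [253.6, 193.1], 'conf': 0.74}
ring_fin {'location': [239.6, 125.6], 'conf': 0.72}
[ 350    0  162   67 6954] [433.9800115   29.69140063] [0.65021732 0.20030967 0.15      ]
[ 474  102   38   49 1413] [493.83085633 124.93135173] [0.70584793 0.12904724 0.15      ]
[432 108  37  31 450] [448.73111111 121.09555556] [0.66963719 0.13428085 0.15      ]
[ 235  168   39   47 1334] [254.41754123 191.62668666] [0.51222083 0.08536948 0.15      ]
t7.47 pos [0.5123 0.0803 0.2155] xang 86.0 tilt [0. 0.] j6 0.5 F [ 0.5  0.5 -0.2] Mz 0.01 op 0.997 gf 0.0
shift [ 0.    -0.001  0.282] wz 0.000
```

View pics/g.png

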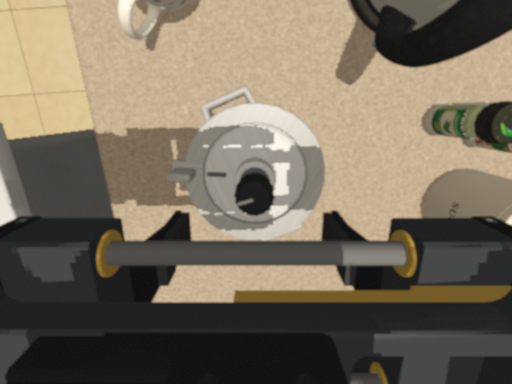

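The knob is at (255,192), centred between the fingers, and the fin (182,172) and mark (216,175) line up radially with the axis. I'll descend and grip the knob.

>>> move_arm --pt "0.001 0 0.1 0 0 0 1" --pt "0.001 0 0.18 0 0 0 1" --pt "0.001 0 0.24 0 0 0 0.9" --pt "0.001 0 0.28 0 0 0 0.8" --pt "0.001 0 0.28 0 0 0 0.3" --pt "0.001 0 0.28 0 0 0 0.3" --pt "0.001 0 0.28 0 0 0 0.3" --pt "0.001 0 0.28 0 0 0 0.3" --pt "0.001 0 0.28 0 0 0 0.3" --pt "0.001 0 0.28 0 0 0 0.3"

```text
time_s: 8.3
position: [0.5128, 0.0806, 0.1324]
tcp_rot: [[0.068, 0.998, 0.002], [0.998, -0.068, -0.0], [0.0, 0.002, -1.0]]
force: [-0.4, 1.8, -0.1]
opening: 0.477
grasp_force: 0.0
```

```bash
python3 - <<'E'
from h import *
st()
E
```

```text
t8.30 pos [0.5128 0.0806 0.1324] xang 86.1 tilt [ 0.002 -0.   ] j6 0.5 F [-0.4  1.8 -0.1] Mz 0.02 op 0.477 gf 0.0
```

>>> move_arm --pt "0 0 0 0 0 0 0" --pt "0 0 0 0 0 0 0" --pt "0 0 0 0 0 0 0" --pt "0 0 0 0 0 0 0" --pt "0 0 0 0 0 0 0"

```text
time_s: 8.72
position: [0.5106, 0.0808, 0.1318]
tcp_rot: [[0.068, 0.998, -0.003], [0.998, -0.068, 0.0], [-0.0, -0.003, -1.0]]
force: [-3.9, 0.0, 5.1]
opening: 0.377
grasp_force: 30.0
```

>>> move_arm --pt "0 0 0.005 0 0 0 0" --pt "0 0 0.005 0 0 -0.02 0" --pt "0 0 0.005 0 0 -0.04 0" --pt "0 0 0.005 0 0 -0.06 0" --pt "0 0 0.005 0 0 -0.06 0"

```text
time_s: 9.13
position: [0.5108, 0.0808, 0.1314]
tcp_rot: [[-0.122, 0.993, -0.003], [0.993, 0.122, 0.0], [0.0, -0.003, -1.0]]
force: [-5.6, 1.7, 13.3]
opening: 0.378
grasp_force: 30.0
```

```bash
python3 - <<'E'
from h import *
st()
E
```

```text
t9.13 pos [0.5108 0.0808 0.1314] xang 97.0 tilt [-0.003  0.   ] j6 -10.4 F [-5.6  1.7 13.3] Mz -0.01 op 0.378 gf 30.0
```

>>> move_arm --pt "0 -0.004 -0.002 0 0 -0.02 0" --pt "0 -0.004 -0.002 0 0 -0.04 0" --pt "0 -0.004 -0.002 0 0 -0.06 0" --pt "0 -0.004 -0.002 0 0 -0.06 0"

```text
time_s: 9.47
position: [0.5108, 0.0808, 0.1316]
tcp_rot: [[-0.305, 0.952, -0.0], [0.952, 0.305, 0.0], [0.0, 0.0, -1.0]]
force: [-4.4, 0.8, 9.7]
opening: 0.376
grasp_force: 30.0
```

```bash
python3 - <<'E'
from h import *
st()
E
```

```text
t9.47 pos [0.5108 0.0808 0.1316] xang 107.8 tilt [-0.  0.] j6 -21.2 F [-4.4  0.8  9.7] Mz 0.05 op 0.376 gf 30.0
```

>>> move_arm --pt "0 -0.002 0 0 0 -0.02 0" --pt "0 -0.002 0 0 0 -0.04 0" --pt "0 -0.002 0 0 0 -0.04 0"

```text
time_s: 9.72
position: [0.5108, 0.0808, 0.1317]
tcp_rot: [[-0.422, 0.907, 0.001], [0.907, 0.422, 0.001], [0.0, 0.001, -1.0]]
force: [-2.0, 2.1, 8.4]
opening: 0.375
grasp_force: 30.0
```

>>> move_arm --pt "0 0 0 0 0 -0.02 0" --pt "0 0 0 0 0 -0.04 0" --pt "0 0 0 0 0 -0.04 0"

```text
time_s: 9.97
position: [0.5108, 0.0808, 0.1317]
tcp_rot: [[-0.533, 0.846, 0.001], [0.846, 0.533, 0.001], [-0.0, 0.001, -1.0]]
force: [-2.4, 2.5, 8.3]
opening: 0.376
grasp_force: 30.0
```

>>> move_arm --pt "0 0 0 0 0 -0.02 0" --pt "0 0 0 0 0 -0.04 0" --pt "0 0 0 0 0 -0.04 0"

```text
time_s: 10.22
position: [0.5109, 0.0808, 0.1317]
tcp_rot: [[-0.634, 0.773, 0.001], [0.773, 0.634, 0.001], [-0.0, 0.002, -1.0]]
force: [-2.8, 2.2, 8.9]
opening: 0.377
grasp_force: 30.0
```

>>> move_arm --pt "0 0 0 0 0 -0.02 0" --pt "0 0 0 0 0 -0.04 0" --pt "0 0 0 0 0 -0.04 0"

```text
time_s: 10.47
position: [0.5109, 0.0808, 0.1317]
tcp_rot: [[-0.726, 0.687, 0.001], [0.687, 0.726, 0.001], [-0.001, 0.002, -1.0]]
force: [-2.1, 2.2, 8.2]
opening: 0.376
grasp_force: 30.0
```

>>> move_arm --pt "0 0 0 0 0 -0.02 0" --pt "0 0 0 0 0 -0.04 0" --pt "0 0 0 0 0 -0.04 0"

```text
time_s: 10.72
position: [0.5109, 0.0809, 0.1316]
tcp_rot: [[-0.807, 0.591, 0.002], [0.591, 0.807, 0.001], [-0.001, 0.002, -1.0]]
force: [-2.3, 2.6, 7.5]
opening: 0.378
grasp_force: 30.0
```

>>> move_arm --pt "0 0 0 0 0 -0.02 0" --pt "0 0 0 0 0 -0.04 0" --pt "0 0 0 0 0 -0.04 0"

```text
time_s: 10.97
position: [0.5109, 0.0809, 0.1309]
tcp_rot: [[-0.874, 0.486, 0.001], [0.486, 0.874, 0.001], [-0.001, 0.002, -1.0]]
force: [-1.2, 4.4, 2.1]
opening: 0.374
grasp_force: 30.0
```

>>> move_arm --pt "0 0 0 0 0 -0.02 0" --pt "0 0 0 0 0 -0.03 0" --pt "0 0 0 0 0 -0.03 0"

```text
time_s: 11.22
position: [0.5109, 0.0809, 0.1305]
tcp_rot: [[-0.915, 0.404, 0.001], [0.404, 0.915, 0.001], [-0.001, 0.001, -1.0]]
force: [0.3, 3.3, -1.0]
opening: 0.379
grasp_force: 30.0
```

The upward force is gone, so the bolt is over the entrance. I'll follow it down.

>>> move_arm --pt "0 0 0.006 0 0 0 0" --pt "0 0 0.012 0 0 0 0" --pt "0 0 0.016 0 0 0 0" --pt "0 0 0.016 0 0 0 0"

```text
time_s: 11.55
position: [0.5109, 0.0809, 0.1255]
tcp_rot: [[-0.915, 0.404, 0.001], [0.404, 0.915, 0.001], [-0.0, 0.001, -1.0]]
force: [0.4, 6.3, -2.0]
opening: 0.38
grasp_force: 30.0
```

>>> move_arm --pt "0 0 0.003 0 0 0 0" --pt "0 0 0.004 0 0 0 0" --pt "0 0 0.004 0 0 0 0"

```text
time_s: 11.8
position: [0.511, 0.0809, 0.1251]
tcp_rot: [[-0.915, 0.404, 0.001], [0.404, 0.915, 0.001], [-0.001, 0.001, -1.0]]
force: [-0.5, 5.2, 4.5]
opening: 0.382
grasp_force: 30.0
```

It bottomed out after a drop of about 6.6 mm, so the bolt is in the thread entrance. Now screw forward, following it down at 6.8 mm per turn.

>>> move_arm --pt "0 0.002 0 0 0 0.03 0" --pt "0 0.002 0.0005 0 0 0.06 0" --pt "0 0.002 0.001 0 0 0.09 0" --pt "0 0.002 0.001 0 0 0.12 0" --pt "0 0.002 0.0015 0 0 0.15 0" --pt "0 0.002 0.002 0 0 0.18 0" --pt "0 0.002 0.002 0 0 0.21 0" --pt "0 0.002 0.0025 0 0 0.24 0" --pt "0 0.002 0.003 0 0 0.27 0" --pt "0 0.002 0.0035 0 0 0.3 0"

```text
time_s: 12.63
position: [0.5107, 0.0807, 0.124]
tcp_rot: [[-0.208, 0.978, -0.0], [0.978, 0.208, -0.0], [-0.0, -0.0, -1.0]]
force: [-2.2, 3.0, 5.3]
opening: 0.378
grasp_force: 30.0
```

```bash
python3 - <<'E'
from h import *
st()
E
```

```text
t12.63 pos [0.5107 0.0807 0.124 ] xang 102.0 tilt [-0. -0.] j6 -15.4 F [-2.2  3.   5.3] Mz 0.10 op 0.378 gf 30.0
```

>>> move_arm --pt "0 0 0 0 0 0.03 0" --pt "0 0 0.0005 0 0 0.06 0" --pt "0 0 0.001 0 0 0.09 0" --pt "0 0 0.001 0 0 0.12 0" --pt "0 0 0.0015 0 0 0.15 0" --pt "0 0 0.002 0 0 0.18 0" --pt "0 0 0.002 0 0 0.21 0" --pt "0 0 0.0025 0 0 0.24 0" --pt "0 0 0.003 0 0 0.27 0" --pt "0 0 0.0035 0 0 0.3 0"

```text
time_s: 13.47
position: [0.5104, 0.0809, 0.123]
tcp_rot: [[0.669, 0.743, -0.001], [0.743, -0.669, -0.0], [-0.001, -0.0, -1.0]]
force: [-3.5, 2.5, 4.9]
opening: 0.379
grasp_force: 30.0
```

>>> move_arm --pt "0 0 0 0 0 0.03 0" --pt "0 0 0.0005 0 0 0.06 0" --pt "0 0 0.001 0 0 0.09 0" --pt "0 0 0.001 0 0 0.12 0" --pt "0 0 0.0015 0 0 0.15 0" --pt "0 0 0.002 0 0 0.18 0" --pt "0 0 0.002 0 0 0.21 0" --pt "0 0 0.0025 0 0 0.24 0" --pt "0 0 0.003 0 0 0.27 0" --pt "0 0 0.0035 0 0 0.3 0"

```text
time_s: 14.3
position: [0.5103, 0.0811, 0.122]
tcp_rot: [[0.994, -0.105, -0.001], [-0.105, -0.994, 0.0], [-0.001, -0.0, -1.0]]
force: [-2.3, 2.5, 5.4]
opening: 0.376
grasp_force: 30.0
```

>>> move_arm --pt "0 0 0 0 0 0.03 0" --pt "0 0 0.0005 0 0 0.06 0" --pt "0 0 0.001 0 0 0.09 0" --pt "0 0 0.001 0 0 0.12 0" --pt "0 0 0.0015 0 0 0.15 0" --pt "0 0 0.002 0 0 0.18 0" --pt "0 0 0.002 0 0 0.21 0" --pt "0 0 0.0025 0 0 0.24 0" --pt "0 0 0.003 0 0 0.27 0" --pt "0 0 0.003 0 0 0.3 0"

```text
time_s: 15.13
position: [0.5104, 0.0814, 0.121]
tcp_rot: [[0.499, -0.866, -0.0], [-0.866, -0.499, 0.001], [-0.001, -0.0, -1.0]]
force: [-2.1, 4.9, 4.4]
opening: 0.376
grasp_force: 30.0
```

```bash
python3 - <<'E'
from h import *
st()
E
```

```text
t15.13 pos [0.5104 0.0814 0.121 ] xang -60.1 tilt [-0.     0.001] j6 146.6 F [-2.1  4.9  4.4] Mz 0.08 op 0.376 gf 30.0
```

Release, turn back 144°, regrip.

>>> move_arm --pt "0 0 0 0 0 0 0.65" --pt "0 0 0 0 0 0 0.65" --pt "0 0 0 0 0 0 0.65" --pt "0 0 0 0 0 0 0.65" --pt "0 0 0 0 0 -0.035 0.65" --pt "0 0 0 0 0 -0.07 0.65" --pt "0 0 0 0 0 -0.105 0.65" --pt "0 0 0 0 0 -0.14 0.65" --pt "0 0 0 0 0 -0.175 0.65" --pt "0 0 0 0 0 -0.21 0.65"

```text
time_s: 15.97
position: [0.5109, 0.0804, 0.1204]
tcp_rot: [[0.93, -0.368, 0.0], [-0.368, -0.93, -0.001], [0.0, 0.0, -1.0]]
force: [0.5, -0.3, -1.1]
opening: 0.651
grasp_force: 0.0
```

>>> move_arm --pt "0 0 0 0 0 -0.39 0.65" --pt "0 0 0 0 0 -0.39 0.65" --pt "0 0 0 0 0 -0.39 0.65" --pt "0 0 0 0 0 -0.39 0.65" --pt "0 0 0 0 0 -0.39 0.65" --pt "0 0 0 0 0 -0.39 0.65" --pt "0 0 0 0 0 -0.39 0.65" --pt "0 0 0 0 0 -0.39 0.65" --pt "0 0 0 0 0 -0.39 0.65" --pt "0 0 0 0 0 -0.39 0.65"

```text
time_s: 16.8
position: [0.5109, 0.0804, 0.1204]
tcp_rot: [[0.661, 0.751, -0.0], [0.751, -0.661, -0.001], [-0.0, 0.0, -1.0]]
force: [-0.7, -0.1, -0.6]
opening: 0.651
grasp_force: 0.0
```

>>> move_arm --pt "0 0 0 0 0 -0.2 0.65" --pt "0 0 0 0 0 -0.2 0.65" --pt "0 0 0 0 0 -0.2 0.65" --pt "0 0 0 0 0 -0.2 0.65" --pt "0 0 0 0 0 -0.2 0.65" --pt "0 0 0 0 0 -0.2 0.65" --pt "0 0 0 0 0 -0.2 0.65"

```text
time_s: 17.38
position: [0.5108, 0.0805, 0.1205]
tcp_rot: [[0.102, 0.995, -0.0], [0.995, -0.102, -0.0], [-0.0, 0.0, -1.0]]
force: [-0.4, 0.7, -0.0]
opening: 0.649
grasp_force: 0.0
```

```bash
python3 - <<'E'
from h import *
go([.5105,.081,.121])
E
```

```text
t17.38 pos [0.5108 0.0805 0.1205] xang 84.1 tilt [-0. -0.] j6 2.5 F [-0.4  0.7 -0. ] Mz -0.01 op 0.649 gf 0.0
shift [ 0.001 -0.001 -0.002] wz 0.000
```

>>> move_arm --pt "0.001 0 0 0 0 0 0" --pt "0.001 0 0 0 0 0 0" --pt "0.001 0 0 0 0 0 0" --pt "0.001 0 0 0 0 0 0" --pt "0.001 0 0 0 0 0 0" --pt "0.001 0 0 0 0 0 0"

```text
time_s: 17.88
position: [0.5106, 0.0812, 0.1206]
tcp_rot: [[0.1, 0.995, -0.0], [0.995, -0.1, 0.0], [-0.0, -0.0, -1.0]]
force: [-0.2, 0.2, 0.4]
opening: 0.376
grasp_force: 30.0
```

>>> move_arm --pt "0 0 0 0 0 0.03 0" --pt "0 0 0.0005 0 0 0.06 0" --pt "0 0 0.001 0 0 0.09 0" --pt "0 0 0.001 0 0 0.12 0" --pt "0 0 0.0015 0 0 0.15 0" --pt "0 0 0.002 0 0 0.18 0" --pt "0 0 0.002 0 0 0.21 0" --pt "0 0 0.0025 0 0 0.24 0" --pt "0 0 0.003 0 0 0.27 0" --pt "0 0 0.0035 0 0 0.3 0"

```text
time_s: 18.72
position: [0.5106, 0.0812, 0.1196]
tcp_rot: [[0.866, 0.5, -0.0], [0.5, -0.866, -0.0], [-0.0, -0.0, -1.0]]
force: [-0.6, -1.1, 1.0]
opening: 0.377
grasp_force: 30.0
```

>>> move_arm --pt "0 0 0 0 0 0.03 0" --pt "0 0 0.0005 0 0 0.06 0" --pt "0 0 0.001 0 0 0.09 0" --pt "0 0 0.001 0 0 0.12 0" --pt "0 0 0.0015 0 0 0.15 0" --pt "0 0 0.002 0 0 0.18 0" --pt "0 0 0.002 0 0 0.21 0" --pt "0 0 0.0025 0 0 0.24 0" --pt "0 0 0.003 0 0 0.27 0" --pt "0 0 0.0035 0 0 0.3 0"

```text
time_s: 19.55
position: [0.5106, 0.0812, 0.1186]
tcp_rot: [[0.914, -0.406, -0.0], [-0.406, -0.914, -0.0], [-0.0, 0.0, -1.0]]
force: [-1.7, 0.6, 1.0]
opening: 0.378
grasp_force: 30.0
```

>>> move_arm --pt "0 0 0 0 0 0.03 0" --pt "0 0 0.0005 0 0 0.06 0" --pt "0 0 0.001 0 0 0.09 0" --pt "0 0 0.0015 0 0 0.12 0" --pt "0 0 0.002 0 0 0.15 0" --pt "0 0 0.002 0 0 0.18 0" --pt "0 0 0.002 0 0 0.19 0" --pt "0 0 0.002 0 0 0.19 0" --pt "0 0 0.002 0 0 0.19 0" --pt "0 0 0.002 0 0 0.19 0"

```text
time_s: 20.38
position: [0.5106, 0.0812, 0.1179]
tcp_rot: [[0.532, -0.847, -0.0], [-0.847, -0.532, 0.0], [-0.0, 0.0, -1.0]]
force: [-0.9, -0.1, 1.2]
opening: 0.374
grasp_force: 30.0
```

```bash
python3 - <<'E'
from h import *
s,R=st();print(np.round(s["qvel"],3))
a=viewer.capture("top");c=viewer.capture("wrist")
cv2.imwrite("pics/z.png",np.hstack([cv2.resize(c["image"],(400,300)),cv2.resize(a["image"][150:300,130:330],(400,300))]))
E
```

```text
t20.38 pos [0.5106 0.0812 0.1179] xang -57.9 tilt [-0.  0.] j6 144.5 F [-0.9 -0.1  1.2] Mz -0.11 op 0.374 gf 30.0
[-0.033  0.064  0.01   0.008  0.047  0.127]
```

View pics/z.png

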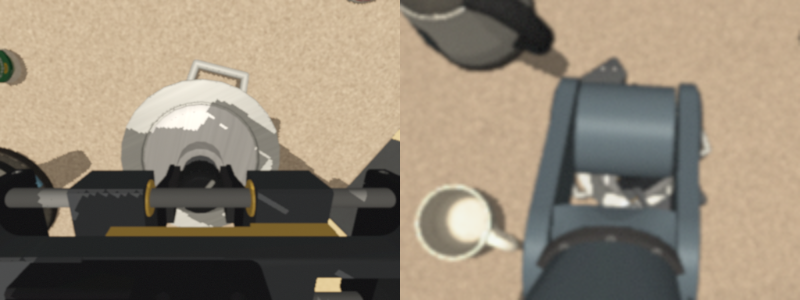

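The bar on the knob points about 36° right of image-up, which matches a net turn of −70° + 358° with no slip. The bolt is at about 108.5 mm with the grip held at 30 N, so I'm handing in.

```bash
python3 - <<'E'
from h import *
print(workorder.hand_in())
E
```

```text
the job is handed in; nothing more can be done
None
```

The job is handed in, but no verdict came back: the ring fin is in line with the mark by camera, the bolt dropped about 6.6 mm and was screwed about 358° forward, its underside is at about 108.5 mm (estimated), the knob is still gripped at 30 N, and the arm did not go near the mug, shaker or tin.

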